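# Log a circuit board, then set its clamp screw a quarter turn off its seat

## Task

Read in the circuit board in the bench holder: lift the code reader off its charging pad, hold it upright and still about 60 mm above the white label on that board for two seconds, and stand it back on the pad. Then set the holder's clamp so that the board is located but not squeezed: turn the winged thumbscrew clockwise until it seats, then back it off a quarter turn. Finish with the gripper still closed on the wing, holding it there, and leave everything else on the bench where it is.

Things in the scene. Friction and masses are not known exactly. Their poses are not given: they have to be found in the camera images.
- reader_mid (a point): Code reader, loose, about 160 g: an upright grey round body 74 mm tall standing on its charging pad; black rubber waist 34 mm across (the body is 34 mm across from 15 mm above its underside to its top; grip it there), foot 50 mm across and 15 mm high. This point is its centre, 37 mm above its underside; z is its long axis, up. It is round, so any yaw will do.
- reader_window (a point): The reader's window: centre of the underside of its foot, 37 mm below reader_mid. It reads straight down along the reader's own -z. It reads the label when the label lies within 14 mm of that axis and 30 to 100 mm below the window.
- reader: The code reader as a whole; origin at the centre of its underside, z up.
- pad_top (a point): Charging pad, fixed to the bench: a flat black disc 110 mm across, 6 mm thick. This point is the centre of its upper face, 6 mm above the bench.
- code_label (a point): White label with dark bars, 18 x 26 mm, lying flat face up on the board in the holder, near the end away from the clamp, 26 mm above the bench. This point is its centre. The holder's frame: the thumbscrew axis lies 100 mm from here along this frame's -y. Board parts beside the label stand up to 9 mm above it.
- wing (a point): Wing of the thumbscrew: a plain steel bar 48 mm long (its x axis), 12 mm thick (its y axis; close the fingers along y), 24 mm tall, on a vertical screw. This point is its centre, on the screw's axis, 88 mm above the bench; the bar reaches 12 mm above and below it. The flat arm of the clamp, 24 mm wide, lies 26 mm below this point. Its height does not change noticeably as it turns.
- screw (a joint): Turn of the thumbscrew in rad: 0 = seated (a hard stop), negative = backed off; clockwise seen from above raises the value. It starts 1.0 to 2.4 rad short of its seat, turns with about 0.05 N m of friction and stays where it is left; -1.57 is a quarter turn off its seat.
- holder: Board holder, fixed to the bench: steel base 110 (x) x 190 (y) x 12 mm with a circuit board on two rails and an aluminium clamp arm at its -y end, 62 mm high. Origin at the centre of its underside; label at y = +50 mm, screw axis at y = -50 mm.
- flux: Bystander, loose, to be left alone: small white plastic bottle, 38 mm across, 70 mm tall. Origin at its underside.
- jar: Bystander, loose, to be left alone: clear jar with white cap, 44 mm across, 50 mm tall. Origin at its underside.
- spool: Bystander, loose, to be left alone: solder reel on end, 50 mm across, 38 mm tall. Origin at its underside.
- driver: Bystander, loose, to be left alone: screwdriver lying on the bench, 170 mm long, red handle. Origin at its underside.
- spare_board: Bystander, loose, to be left alone: another, loose circuit board 100 x 70 mm, up to 18 mm high, flat on the bench, with a label of its own that is not the one to read. Origin at its underside.
- brush: Bystander, loose, to be left alone: small wooden-handled brush lying on the bench, 160 mm long. Origin at its underside.
Things that resemble listed ones, but are neither listed nor needed, are in the scene too. What is shaped like the holder but green is not meant.

How it is judged:
By the outcome, as a careful person would: the job done as asked, in the order asked, and still so for the second after the job is handed in, while the arm keeps its last pose, push and grip.
It also fails if it takes over 67 s, if anything falls off the work surface, if the arm or the gripper's body presses on something with over 40 N, if the wrist force passes 120 N, or if a joint passes its speed limit or range.

## Robot

A 6-joint arm with a two-finger parallel gripper is mounted at the origin on the work surface. World frame = base frame: x ahead of the robot, y to its left, z up, the work surface at z = 0. Lengths are in m, angles in degrees, forces in N, time in s.
With the tool pointing down it reaches from about 0.25 to 0.725 m from the base axis. Payload 9.7 kg.
Tool frame: the origin (TCP) lies on the centre line of the jaws, within the pads' length; the fingertips stand 17 mm ahead of it and the grasp point (between the pads) lies 2 mm behind it (bot.nose_length is the distance from the TCP to the fingertips, in m); x points along the fingers, y is the direction in which the jaws open and shut, and the axes are right-handed (so a half turn about x gives the same grasp; the last joint's range is limited). The gripper opens to 85 mm and grips with 20 to 120 N. Pads are 22 mm wide; open, the fingers measure 114 mm over their backs; the gripper's body (76 mm by 85 mm) begins 54 mm behind the grasp point. The pads swing forward as they close: fully open they stand 13 mm farther back than shut.
Start: joints at [70.417, 4.979, 10.078, 95.1, 0, 90], TCP at [0.184, 0.518, 0.248] pointing down, gripper open.
Joint ranges: [-179.16, 179.16], [-48.56, 103.87], [-65.8, 70.77], [-126.05, 130.52], [-82.76, 87.17], [-180, 180]. Speed limits (degrees/s): [127.2, 127.2, 147.25, 180, 180, 180].

## Interface

Orientations are given as [roll, pitch, yaw] about the fixed x, y, z axes, in that order (R = Rz(yaw) Ry(pitch) Rx(roll)).
In Python, from workcell import bot, viewer, ticket gives the robot as it stands.
- The arm moves only by the tool jog_arm, never from a script. Its argument "deltas" is a list of rows, each an object of numbers: "fingers": the opening, from 0 (shut) to 1 (fully open); "x", "y", "z": the shift along the world's x, y, z in mm; "twist": the turn about the world's z in degrees. A call has 1 to 10 rows; each row is the pose to reach, as a shift and turn from the pose measured when the call began; what a row does not reach only later rows make up. A row lasts 1/10 s, in which the tool goes at most 50 mm and 8.59 degrees, less where a joint would pass 70% of its speed; a pose out of reach is approached as far as the arm can. A call with a gripper value outside its range is refused whole. The fingers move at their own pace and stop on an object; "grip_force" is the grip in N (left out, the last holds). Time passes only in rows, so rows that repeat a pose let the fingers close. It gives the time, the measured TCP pose, the force and the opening at its end, in the units of the state.
- bot.get_obs(): the state, without advancing time (a new reading comes with each control period).
- viewer.camera(name): name is "side" or "top"; returns a dict with "image" (420x560x3 uint8, red, green, blue), "fovy" (degrees; the focal length in pixels is half the picture's height over the tangent of half this angle, whatever the lens; pixels are square), "cx", "cy" (the principal point, pixels), "world_to_cam" (4x4, takes a point from world to camera coordinates). Camera axes: x right, y down, z forward; pixel columns grow to the right and rows downward; lengths in m; the calibration is good to about 2 mm. A picture is of the moment at which its call begins. There is no depth.
- ticket.job_done(): hands the job in, once; it reports no verdict.
The state is a dict: "time": time; "q": joint angles; "qd": joint speeds; "joint_efforts": joint torques, N m; "ee_pos": TCP position; "tcp_rot": TCP orientation; "wrist_force": force on the tool from outside, world axes, zero at the start; "torque": the same for the moment, N m; "opening": finger opening in m.
Only numpy, scipy, OpenCV 4.12 (cv2) and the standard library are available. Lean on these libraries where they do the work, as an engineer would, in place of code of your own. Each camera call takes 0.05 s, during which the arm holds its last target.

## Working session

There is one attempt and no reset: what is moved stays moved. The work goes in short steps, Python scripts to look and compute and a tool call to move; the robot and the scene stay as the last step left them, time stands still between calls to the robot, and variables do not carry over. Pictures are saved under pics/ and viewed, and the job is handed in when it is done.

Besides the shell and the picture viewer there is one more tool, called after "Call:" as name(argument=value, ...) on one line, values as JSON. jog_arm: Moves the arm, as the interface text tells. Its arguments: {"type":"object","properties":{"deltas":{"type":"array"},"grip_force":{"type":"number"}},"required":["deltas"]}

```bash
mkdir -p pics; ls; python3 - <<'E'
from workcell import bot, viewer
import cv2, numpy as np
o=bot.get_obs(); print({k:np.round(v,3) for k,v in o.items()}, bot.nose_length)
for n in ("side","top"):
    c=viewer.camera(n); cv2.imwrite(f"pics/{n}0.png",c["image"][:,:,::-1])
    print(n,c["fovy"],c["cx"],c["cy"],np.round(c["world_to_cam"],4).tolist(), [k for k in c])
E
```

```text
pics
{'time': np.float64(0.0), 'q': array([7.0416e+01, 5.0130e+00, 1.0033e+01, 9.5099e+01, 2.0000e-03,
       9.0003e+01]), 'qd': array([-0.056,  0.094, -0.012, -0.057,  0.031,  0.054]), 'joint_efforts': array([ 3.0000e-03, -5.2039e+01,  4.6480e+01,  1.6000e-02,  0.0000e+00,
        0.0000e+00]), 'ee_pos': array([0.184, 0.518, 0.248]), 'tcp_rot': array([ -91.423,   89.922, -111.009]), 'wrist_force': array([ 0.486, -0.443, -0.729]), 'torque': array([0.054, 0.064, 0.037]), 'opening': np.float64(0.085)} 0.017
side 54.86751684370661 279.5142827748506 214.72692248048006 [[0.9729, -0.2306, 0.0183, -0.5056], [-0.1291, -0.6069, -0.7842, 0.129], [0.192, 0.7606, -0.6202, 0.9669], [0.0, 0.0, 0.0, 1.0]] ['image', 'fovy', 'cx', 'cy', 'world_to_cam']
top 48.242537924874675 278.00626849056175 206.813022409344 [[0.0078, -1.0, 0.0038, -0.0274], [-0.9916, -0.0083, -0.1293, 0.5029], [0.1294, -0.0028, -0.9916, 1.3046], [0.0, 0.0, 0.0, 1.0]] ['image', 'fovy', 'cx', 'cy', 'world_to_cam']
```

View pics/top0.png

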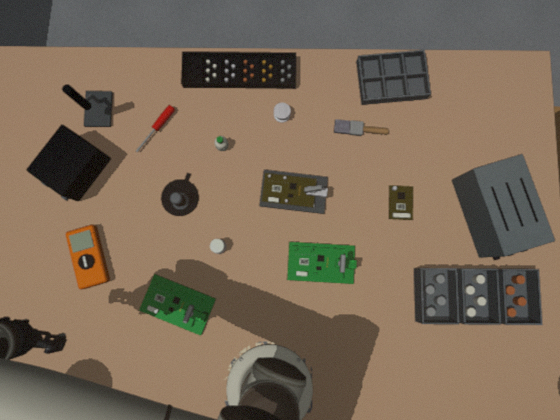

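View pics/side0.png

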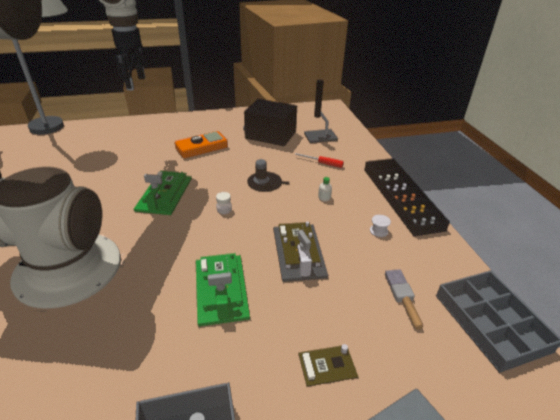

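```bash
cat > h.py <<'E'
import numpy as np, cv2
from workcell import bot, viewer
def cam(n): return viewer.camera(n)
def f(c): return 210/np.tan(np.radians(c["fovy"]/2))
def proj(c,p):
    p=np.asarray(p,float); q=c["world_to_cam"]@np.append(p,1); return np.array([c["cx"]+f(c)*q[0]/q[2], c["cy"]+f(c)*q[1]/q[2]])
def ray(c,uv):
    W=c["world_to_cam"]; R=W[:3,:3]; o=-R.T@W[:3,3]
    d=R.T@np.array([(uv[0]-c["cx"])/f(c),(uv[1]-c["cy"])/f(c),1]); return o,d
def atz(c,uv,z):
    o,d=ray(c,uv); return o+d*(z-o[2])/d[2]
def tri(c1,u1,c2,u2):
    o1,d1=ray(c1,u1);o2,d2=ray(c2,u2)
    s=np.linalg.lstsq(np.c_[d1,-d2],o2-o1,rcond=None)[0]
    a=o1+s[0]*d1;b=o2+s[1]*d2; return (a+b)/2,np.linalg.norm(a-b)
def crop(c,u0,v0,w,h,k,name):
    im=c["image"][v0:v0+h,u0:u0+w,::-1]; cv2.imwrite("pics/"+name,cv2.resize(im,None,fx=k,fy=k,interpolation=cv2.INTER_CUBIC))
E
python3 - <<'E'
from h import *
t=cam("top"); s=cam("side")
a=t["image"][150:230,150:340,::-1]; cv2.imwrite("pics/t1.png",cv2.resize(a,None,fx=4,fy=4,interpolation=2))
crop(s,235,150,110,140,4,"s1.png")
E
```

```text
(no output)
```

View pics/t1.png

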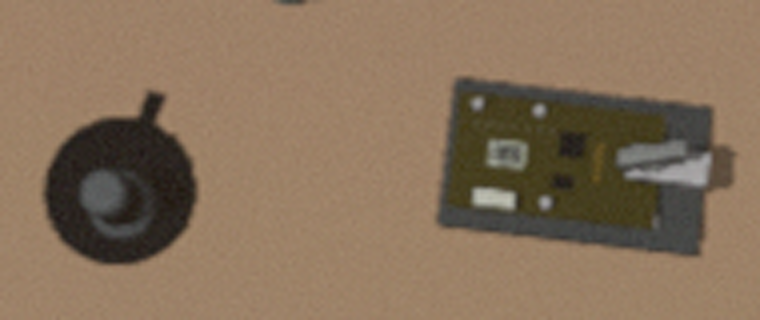

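View pics/s1.png

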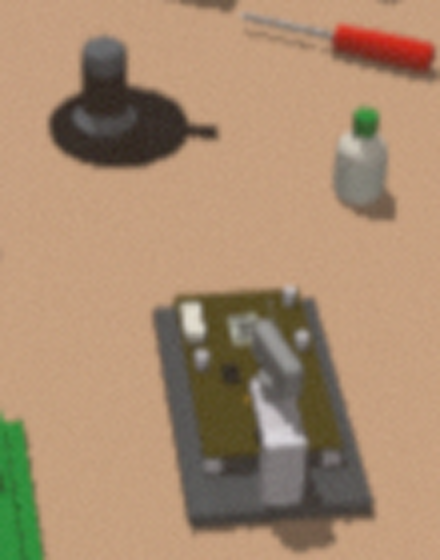

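```bash
cat > m.py <<'E'
from h import *
from scipy.optimize import least_squares
t=cam("top"); s=cam("side")
T=lambda x,y:np.array([150+(x+.5)/4-.5,150+(y+.5)/4-.5])
S=lambda x,y:np.array([235+(x+.5)/4-.5,150+(y+.5)/4-.5])
# holder corners local (x,y): top crop left=+y, up=+x
loc=[(55,95),(55,-95),(-55,-95),(-55,95)]
tc=[T(458,78),T(712,107),T(700,254),T(439,226)]
sc=[S(316,298),S(372,510),S(192,518),S(155,310)]
def H(p,l,z):
    a=p[2]; l=np.array(l)/1000; return [p[0]+np.cos(a)*l[0]-np.sin(a)*l[1],p[1]+np.sin(a)*l[0]+np.cos(a)*l[1],z]
def res(p,which="ts"):
    r=[]
    if "t" in which: r+=[proj(t,H(p,l,.012))-q for l,q in zip(loc,tc)]
    if "s" in which: r+=[proj(s,H(p,l,.012))-q for l,q in zip(loc,sc)]
    return np.ravel(r)
for w in ("t","s","ts"):
    r=least_squares(res,[.5,-.1,0],args=(w,)); p=r.x; print(w,p[:2],np.degrees(p[2]),np.round(r.fun,1))
print("label pred",H(p,(0,50),.026),"meas",atz(t,T(508,153),.026),atz(s,S(243,328),.026))
print("screw pred",H(p,(0,-50),.088))
print("wing top", atz(t,T(652,153),.1),"ends",atz(t,T(618,158),.1),atz(t,T(686,147),.1))
print("pad t",atz(t,T(120,190),.006),"s",atz(s,S(118,125),.006))
print("reader top t",atz(t,T(102,192),.080),"s",atz(s,S(104,47),.080))
print("foot t",atz(t,T(123,203),.021))
E
python3 m.py
```

```text
t [ 0.55235532 -0.0693374 ] -5.863411179066844 [-0.5 -0.   0.6 -0.2 -0.   0.2 -0.1  0. ]
s [ 0.55408704 -0.06648347] -6.802896147211937 [ 0.2  0.4  0.8 -0.9 -0.9  0.5 -0.  -0.1]
ts [ 0.55313029 -0.06821844] -6.359501983960216 [-0.7 -0.5  0.4 -0.2 -0.6  0.2 -0.6 -0.6 -0.3  0.8  0.9 -0.4 -0.8  1.3
 -0.5  0.4]
label pred [np.float64(0.5586686188304376), np.float64(-0.018526117084630575), 0.026] meas [ 0.5589903  -0.01894464  0.026     ] [ 0.55867401 -0.01205465  0.026     ]
screw pred [np.float64(0.5475919702622344), np.float64(-0.11791076306426125), 0.088]
wing top [ 0.54711467 -0.11696205  0.1       ] ends [ 0.54347061 -0.0938247   0.1       ] [ 0.55145226 -0.14012166  0.1       ]
pad t [0.53269917 0.26351637 0.006     ] s [0.53317784 0.26625948 0.006     ]
reader top t [0.52012256 0.26036378 0.08      ] s [0.52209714 0.26267936 0.08      ]
foot t [0.52101097 0.25788861 0.021     ]
```

```bash
cat >> h.py <<'E'
from scipy.spatial.transform import Rotation as Ro
def st():
    o=bot.get_obs(); R=Ro.from_euler("xyz",o["tcp_rot"],degrees=True).as_matrix()
    print("t",round(float(o["time"]),2),"p",np.round(o["ee_pos"]*1000,1),"xax",np.round(R[:,0],3),"jaw az",round(float(np.degrees(np.arctan2(R[1,1],R[0,1]))),2),"q",np.round(o["q"],1),"F",np.round(o["wrist_force"],1),"M",np.round(o["torque"],2),"open",round(float(o["opening"])*1000,1))
E
python3 -c "
from h import *
st()"
```

```text
t 0.3 p [184.3 518.1 248. ] xax [-0. -0. -1.] jaw az 70.42 q [70.4  5.  10.1 95.1 -0.  90. ] F [ 1.3 -0.3  0.1] M [0.02 0.   0.03] open 85.5
```

Call:
jog_arm(deltas=[{"x":10,"y":-8},{"x":35,"y":-27},{"x":65,"y":-50,"twist":2},{"x":100,"y":-76,"twist":5},{"x":135,"y":-103,"twist":8},{"x":170,"y":-130,"twist":10},{"x":205,"y":-156,"twist":10},{"x":240,"y":-183,"twist":10},{"x":265,"y":-202,"twist":10},{"x":275,"y":-210,"twist":10}])

```text
validation failed for argument at $.de...
```

```bash
python3 -c "
from h import *
st()"
```

```text
t 0.3 p [184.3 518.1 248. ] xax [-0. -0. -1.] jaw az 70.42 q [70.4  5.  10.1 95.1 -0.  90. ] F [ 1.3 -0.3  0.1] M [0.02 0.   0.03] open 85.5
```

Call:
jog_arm(deltas=[{"x":10,"y":-8,"z":0,"twist":0,"fingers":1},{"x":35,"y":-27,"z":0,"twist":0,"fingers":1},{"x":65,"y":-50,"z":0,"twist":2,"fingers":1},{"x":100,"y":-76,"z":0,"twist":5,"fingers":1},{"x":135,"y":-103,"z":0,"twist":8,"fingers":1},{"x":170,"y":-130,"z":0,"twist":10,"fingers":1},{"x":205,"y":-156,"z":0,"twist":10,"fingers":1},{"x":240,"y":-183,"z":0,"twist":10,"fingers":1},{"x":265,"y":-202,"z":0,"twist":10,"fingers":1},{"x":275,"y":-210,"z":0,"twist":10,"fingers":1}])

```text
time: 1.3
ee_pos: [0.4614, 0.3055, 0.2478]
tcp_rot: [-83.0, 89.9, -92.8]
wrist_force: [-0.7, -0.1, -0.1]
opening: 0.0854
```

```bash
python3 -c "
from h import *
st()"
```

```text
t 1.3 p [461.4 305.5 247.8] xax [-0.    -0.001 -1.   ] jaw az 80.24 q [33.5  5.5 10.6 95.1 -0.  43.3] F [-0.7 -0.1 -0.1] M [ 0.05  0.02 -0.05] open 85.4
```

Call:
jog_arm(deltas=[{"x":20,"y":-15,"z":0,"twist":0,"fingers":1},{"x":45,"y":-34,"z":-10,"twist":0,"fingers":1},{"x":58,"y":-43,"z":-30,"twist":0,"fingers":1},{"x":59.6,"y":-44.5,"z":-55,"twist":0,"fingers":1},{"x":59.6,"y":-44.5,"z":-80,"twist":0,"fingers":1},{"x":59.6,"y":-44.5,"z":-105,"twist":0,"fingers":1},{"x":59.6,"y":-44.5,"z":-120,"twist":0,"fingers":1},{"x":59.6,"y":-44.5,"z":-130,"twist":0,"fingers":1},{"x":59.6,"y":-44.5,"z":-130,"twist":0,"fingers":1}])

```text
time: 2.2
ee_pos: [0.5205, 0.2609, 0.117]
tcp_rot: [-119.3, 89.9, -129.1]
wrist_force: [0.6, 0.2, 0.1]
opening: 0.0855
```

```bash
python3 -c "
from h import *
st()
c=cam('side');crop(c,205,90,140,110,5,'s2.png')
c=cam('top');crop(c,120,140,140,110,5,'t2.png')"
```

```text
t 2.2 p [520.5 260.9 117. ] xax [-0.001 -0.002 -1.   ] jaw az 80.26 q [26.6  8.9 -0.1 81.1 -0.1 36.4] F [0.6 0.2 0.1] M [ 0.02  0.04 -0.04] open 85.5
```

View pics/s2.png

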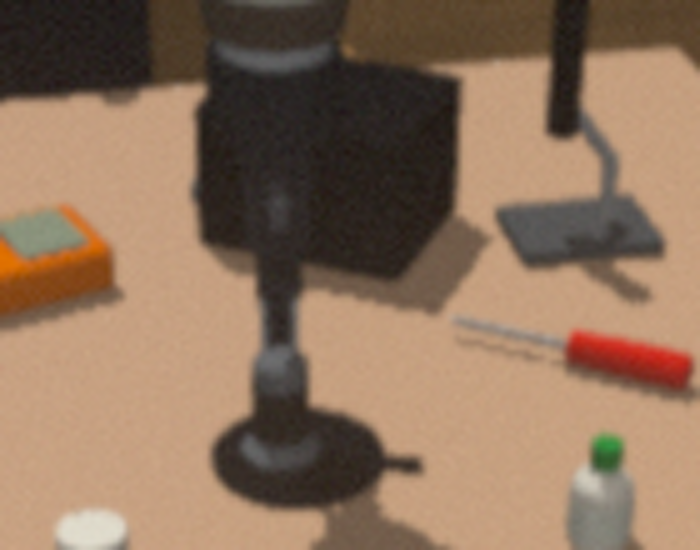

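The gripper (crop column ~278) stands straight above the reader (crop ~280,375), fingers fore and aft of it in this view. Descending and gripping.

Call:
jog_arm(deltas=[{"x":0.5,"y":0,"z":-12,"twist":0,"fingers":1},{"x":0.5,"y":0,"z":-32,"twist":0,"fingers":1},{"x":0.5,"y":0,"z":-52,"twist":0,"fingers":1},{"x":0.5,"y":0,"z":-66,"twist":0,"fingers":1},{"x":0.5,"y":0,"z":-71,"twist":0,"fingers":0.8},{"x":0.5,"y":0,"z":-71,"twist":0,"fingers":0.6},{"x":0.5,"y":0,"z":-71,"twist":0,"fingers":0.5},{"x":0.5,"y":0,"z":-71,"twist":0,"fingers":0.3},{"x":0.5,"y":0,"z":-71,"twist":0,"fingers":0.3},{"x":0.5,"y":0,"z":-71,"twist":0,"fingers":0.3}], grip_force=35)

```text
time: 3.3
ee_pos: [0.5224, 0.2616, 0.0491]
tcp_rot: [21.1, 89.8, 11.3]
wrist_force: [0.2, 1.4, 6.2]
opening: 0.033
```

```bash
python3 -c "
from h import *
st()
"
```

```text
t 3.3 p [522.4 261.6  49.1] xax [ 0.003  0.001 -1.   ] jaw az 80.26 q [26.6 10.3 -6.1 73.4 -0.  36.4] F [0.2 1.4 6.2] M [ 0.    0.15 -0.05] open 33.0
```

Call:
jog_arm(deltas=[{"x":0,"y":0,"z":2,"twist":0,"fingers":0.2},{"x":0,"y":0,"z":6,"twist":0,"fingers":0.2},{"x":0,"y":0,"z":14,"twist":0,"fingers":0.2},{"x":0,"y":0,"z":30,"twist":0,"fingers":0.2},{"x":0,"y":0,"z":50,"twist":0,"fingers":0.2},{"x":0,"y":0,"z":70,"twist":0,"fingers":0.2},{"x":0,"y":0,"z":90,"twist":0,"fingers":0.2},{"x":0,"y":0,"z":100,"twist":0,"fingers":0.2},{"x":0,"y":0,"z":104,"twist":0,"fingers":0.2},{"x":0,"y":0,"z":104,"twist":0,"fingers":0.2}])

```text
time: 4.3
ee_pos: [0.5224, 0.2617, 0.1531]
tcp_rot: [22.2, 89.8, 12.5]
wrist_force: [-0.8, 0.4, -2.2]
opening: 0.0331
```

```bash
python3 -c "
from h import *
st()
c=cam('side');crop(c,205,70,140,110,5,'s3.png')"
```

```text
t 4.3 p [522.4 261.7 153.1] xax [ 0.003  0.001 -1.   ] jaw az 80.26 q [26.6  8.6  3.6 84.8 -0.  36.4] F [-0.8  0.4 -2.2] M [-0.05 -0.01  0.02] open 33.1
```

View pics/s3.png

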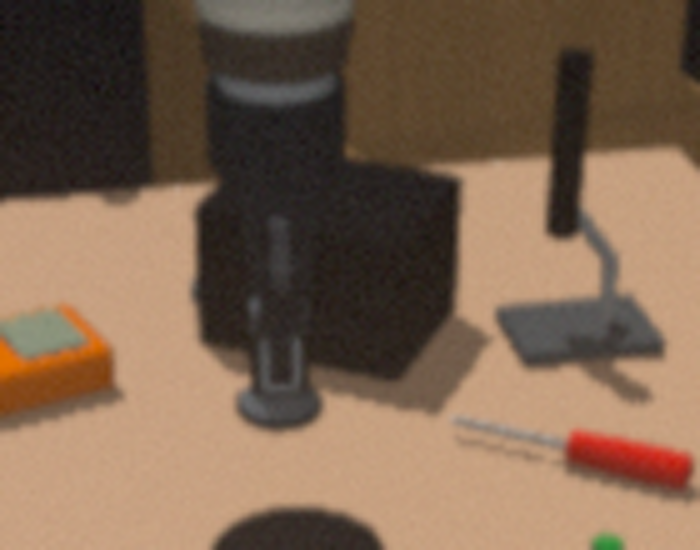

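Call:
jog_arm(deltas=[{"x":1,"y":-8,"z":0,"twist":0,"fingers":0.2},{"x":3,"y":-24,"z":0,"twist":0,"fingers":0.2},{"x":6,"y":-50,"z":0,"twist":0,"fingers":0.2},{"x":11,"y":-82,"z":0,"twist":0,"fingers":0.2},{"x":16,"y":-116,"z":0,"twist":0,"fingers":0.2},{"x":21,"y":-150,"z":0,"twist":0,"fingers":0.2},{"x":25,"y":-184,"z":0,"twist":0,"fingers":0.2},{"x":29,"y":-216,"z":0,"twist":0,"fingers":0.2},{"x":32,"y":-242,"z":0,"twist":0,"fingers":0.2},{"x":34,"y":-260,"z":0,"twist":0,"fingers":0.2}])

```text
time: 5.35
ee_pos: [0.5557, -0.0015, 0.1519]
tcp_rot: [-1.6, 89.9, -11.4]
wrist_force: [-0.5, -0.2, -2.3]
opening: 0.0326
```

```bash
python3 -c "
from h import *
st()"
```

```text
t 5.35 p [555.7  -1.5 151.9] xax [ 0.001 -0.    -1.   ] jaw az 80.14 q [-0.1  4.8 -0.8 84.4 -0.   9.7] F [-0.5 -0.2 -2.3] M [ 0.09  0.   -0.  ] open 32.6
```

Call:
jog_arm(deltas=[{"x":1,"y":-8,"z":-4,"twist":0,"fingers":0.2},{"x":3,"y":-15,"z":-12,"twist":0,"fingers":0.2},{"x":3,"y":-17,"z":-19,"twist":0,"fingers":0.2},{"x":3,"y":-17,"z":-23,"twist":0,"fingers":0.2},{"x":3,"y":-17,"z":-23,"twist":0,"fingers":0.2},{"x":3,"y":-17,"z":-23,"twist":0,"fingers":0.2}])

```text
time: 5.95
ee_pos: [0.5586, -0.0178, 0.1289]
tcp_rot: [0.5, 89.9, -9.3]
wrist_force: [0.5, -0.4, -1.9]
opening: 0.0331
```

```bash
python3 -c "
from h import *
st()
c=cam('side');crop(c,235,150,140,110,5,'s4.png')
print('label px',proj(c,[.5588,-.0187,.026]))
for z in (.086,.101): print(z,proj(c,[.558,-.0187,z]),(proj(c,[.558,-.0187,z])-[235,150])*5)"
```

```text
t 5.95 p [558.6 -17.8 128.9] xax [ 0.001 -0.    -1.   ] jaw az 80.2 q [-1.8  5.4 -2.6 81.9 -0.   8. ] F [ 0.5 -0.4 -1.9] M [ 0.01 -0.   -0.03] open 33.1
label px [296.09293959 233.26308012]
0.086 [296.83648505 215.07910456] [309.18242523 325.3955228 ]
0.101 [297.10934197 210.30986889] [310.54670986 301.54934444]
```

View pics/s4.png

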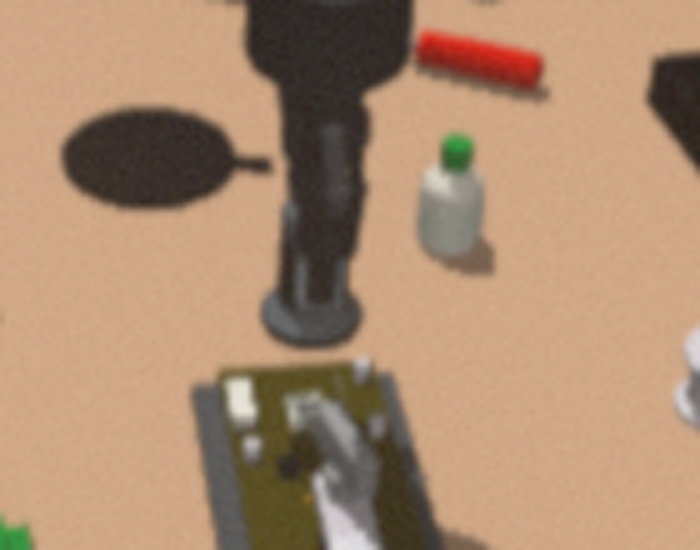

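The reader is upright, its foot at crop (312,313) against the predicted ~(310,313), with the barred label just beneath at ~(305,408). Holding.

Call:
jog_arm(deltas=[{"x":0,"y":0,"z":0,"twist":0,"fingers":0.2},{"x":0,"y":0,"z":0,"twist":0,"fingers":0.2},{"x":0,"y":0,"z":0,"twist":0,"fingers":0.2},{"x":0,"y":0,"z":0,"twist":0,"fingers":0.2},{"x":0,"y":0,"z":0,"twist":0,"fingers":0.2},{"x":0,"y":0,"z":0,"twist":0,"fingers":0.2},{"x":0,"y":0,"z":0,"twist":0,"fingers":0.2},{"x":0,"y":0,"z":0,"twist":0,"fingers":0.2},{"x":0,"y":0,"z":0,"twist":0,"fingers":0.2},{"x":0,"y":0,"z":0,"twist":0,"fingers":0.2}])

```text
time: 7.0
ee_pos: [0.5587, -0.0179, 0.1291]
tcp_rot: [2.2, 89.9, -7.6]
wrist_force: [0.1, 0.1, -2.5]
opening: 0.0328
```

Call:
jog_arm(deltas=[{"x":0,"y":0,"z":0,"twist":0,"fingers":0.2},{"x":0,"y":0,"z":0,"twist":0,"fingers":0.2},{"x":0,"y":0,"z":0,"twist":0,"fingers":0.2},{"x":0,"y":0,"z":0,"twist":0,"fingers":0.2},{"x":0,"y":0,"z":0,"twist":0,"fingers":0.2},{"x":0,"y":0,"z":0,"twist":0,"fingers":0.2},{"x":0,"y":0,"z":0,"twist":0,"fingers":0.2},{"x":0,"y":0,"z":0,"twist":0,"fingers":0.2},{"x":0,"y":0,"z":0,"twist":0,"fingers":0.2},{"x":0,"y":0,"z":0,"twist":0,"fingers":0.2}])

```text
time: 8.0
ee_pos: [0.5587, -0.0179, 0.1291]
tcp_rot: [1.1, 89.9, -8.7]
wrist_force: [0.6, 0.1, -1.8]
opening: 0.033
```

Call:
jog_arm(deltas=[{"x":0,"y":0,"z":0,"twist":0,"fingers":0.2},{"x":0,"y":0,"z":0,"twist":0,"fingers":0.2},{"x":0,"y":0,"z":0,"twist":0,"fingers":0.2},{"x":0,"y":0,"z":0,"twist":0,"fingers":0.2},{"x":0,"y":0,"z":0,"twist":0,"fingers":0.2},{"x":0,"y":0,"z":0,"twist":0,"fingers":0.2},{"x":0,"y":0,"z":0,"twist":0,"fingers":0.2}])

```text
time: 8.7
ee_pos: [0.5587, -0.0179, 0.1292]
tcp_rot: [2.4, 89.9, -7.4]
wrist_force: [0.4, 0.7, -1.9]
opening: 0.0335
```

Call:
jog_arm(deltas=[{"x":-1,"y":4,"z":10,"twist":0,"fingers":0.2},{"x":-2,"y":12,"z":20,"twist":0,"fingers":0.2},{"x":-4,"y":32,"z":24,"twist":0,"fingers":0.2},{"x":-8,"y":60,"z":24,"twist":0,"fingers":0.2},{"x":-12,"y":92,"z":24,"twist":0,"fingers":0.2},{"x":-16,"y":126,"z":24,"twist":0,"fingers":0.2},{"x":-21,"y":160,"z":24,"twist":0,"fingers":0.2},{"x":-25,"y":194,"z":24,"twist":0,"fingers":0.2},{"x":-29,"y":226,"z":24,"twist":0,"fingers":0.2},{"x":-32,"y":252,"z":24,"twist":0,"fingers":0.2}])

```text
time: 9.7
ee_pos: [0.5262, 0.2366, 0.1545]
tcp_rot: [22.0, 89.8, 12.3]
wrist_force: [0.8, 0.0, -1.6]
opening: 0.0331
```

```bash
python3 -c "
from h import *
st()"
```

```text
t 9.7 p [526.2 236.6 154.5] xax [ 0.003  0.001 -1.   ] jaw az 80.26 q [24.2  7.6  2.6 84.8 -0.  34. ] F [ 0.8  0.  -1.6] M [-0.   -0.02 -0.03] open 33.1
```

Call:
jog_arm(deltas=[{"x":2,"y":15,"z":0,"twist":0,"fingers":0.2},{"x":4,"y":25,"z":-12,"twist":0,"fingers":0.2},{"x":4,"y":26,"z":-32,"twist":0,"fingers":0.2},{"x":4,"y":26,"z":-54,"twist":0,"fingers":0.2},{"x":4,"y":26,"z":-76,"twist":0,"fingers":0.2},{"x":4,"y":26,"z":-90,"twist":0,"fingers":0.2},{"x":4,"y":26,"z":-97,"twist":0,"fingers":0.2},{"x":4,"y":26,"z":-101,"twist":0,"fingers":0.2},{"x":4,"y":26,"z":-103,"twist":0,"fingers":0.2},{"x":4,"y":26,"z":-104,"twist":0,"fingers":0.2}])

```text
time: 10.7
ee_pos: [0.5306, 0.2627, 0.0511]
tcp_rot: [26.0, 89.8, 16.2]
wrist_force: [0.4, -0.1, -2.9]
opening: 0.0328
```

```bash
python3 -c "
from h import *
st()"
```

```text
t 10.7 p [530.6 262.7  51.1] xax [ 0.004  0.001 -1.   ] jaw az 80.26 q [26.4 11.2 -4.8 73.7 -0.  36.1] F [ 0.4 -0.1 -2.9] M [ 0.03 -0.03 -0.05] open 32.8
```

Lower in small steps until contact shows.

Call:
jog_arm(deltas=[{"x":0,"y":0,"z":-1,"twist":0,"fingers":0.2},{"x":0,"y":0,"z":-2,"twist":0,"fingers":0.2},{"x":0,"y":0,"z":-2,"twist":0,"fingers":0.2}])

```text
time: 11.0
ee_pos: [0.5307, 0.2627, 0.0493]
tcp_rot: [26.7, 89.8, 17.0]
wrist_force: [-0.5, 0.1, -2.4]
opening: 0.0333
```

```bash
python3 -c "
from h import *
st()"
```

```text
t 11.0 p [530.7 262.7  49.3] xax [ 0.004  0.001 -1.   ] jaw az 80.26 q [26.4 11.3 -4.9 73.5 -0.  36.1] F [-0.5  0.1 -2.4] M [ 0.02 -0.02  0.01] open 33.3
```

Call:
jog_arm(deltas=[{"x":0,"y":0,"z":-1,"twist":0,"fingers":0.2},{"x":0,"y":0,"z":-1.5,"twist":0,"fingers":0.2},{"x":0,"y":0,"z":-1.5,"twist":0,"fingers":0.2}])

```text
time: 11.3
ee_pos: [0.5309, 0.2628, 0.0491]
tcp_rot: [27.2, 89.7, 17.5]
wrist_force: [-3.5, -1.4, 7.6]
opening: 0.0333
```

```bash
python3 -c "
from h import *
st()"
```

```text
t 11.3 p [530.9 262.8  49.1] xax [ 0.005  0.002 -1.   ] jaw az 80.26 q [26.4 11.3 -5.  73.4 -0.  36.1] F [-3.5 -1.4  7.6] M [-0.42  0.66 -0.03] open 33.3
```

Call:
jog_arm(deltas=[{"x":0,"y":0,"z":0,"twist":0,"fingers":0.45},{"x":0,"y":0,"z":0,"twist":0,"fingers":0.6},{"x":0,"y":0,"z":0,"twist":0,"fingers":0.8},{"x":0,"y":0,"z":0,"twist":0,"fingers":1},{"x":0,"y":0,"z":0,"twist":0,"fingers":1},{"x":0,"y":0,"z":0,"twist":0,"fingers":1},{"x":0,"y":0,"z":12,"twist":0,"fingers":1},{"x":0,"y":0,"z":36,"twist":0,"fingers":1},{"x":0,"y":0,"z":66,"twist":0,"fingers":1},{"x":0,"y":0,"z":100,"twist":0,"fingers":1}])

```text
time: 12.3
ee_pos: [0.5305, 0.2626, 0.1505]
tcp_rot: [26.4, 89.7, 16.7]
wrist_force: [1.0, 0.2, 0.1]
opening: 0.0855
```

```bash
python3 -c "
from h import *
st()
c=cam('side');crop(c,205,90,140,110,5,'s5.png')"
```

```text
t 12.3 p [530.5 262.6 150.5] xax [ 0.005  0.001 -1.   ] jaw az 80.26 q [26.4  9.6  4.4 84.5 -0.  36.1] F [1.  0.2 0.1] M [ 0.01 -0.01  0.01] open 85.5
```

View pics/s5.png

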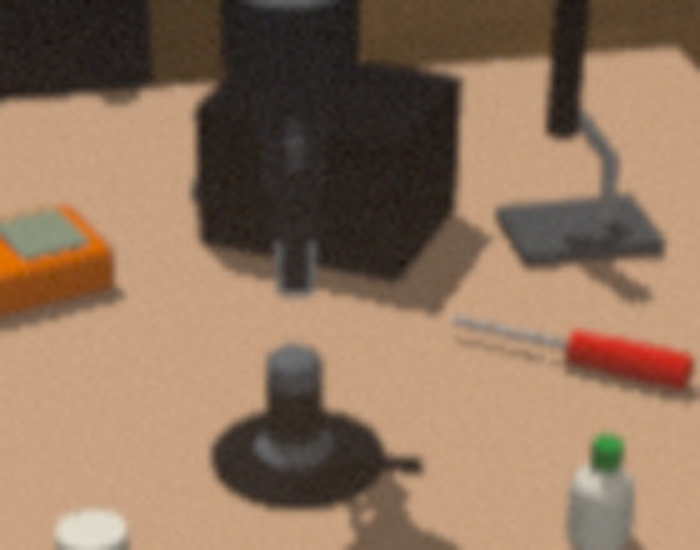

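Reader stands upright near the pad's centre (crop 295,400; pad centre 297,457). Now to the wing, turning the tool on the way.

Call:
jog_arm(deltas=[{"x":1,"y":-8,"z":20,"twist":4,"fingers":1},{"x":2,"y":-30,"z":30,"twist":12,"fingers":1},{"x":3,"y":-60,"z":30,"twist":20,"fingers":1},{"x":5,"y":-95,"z":30,"twist":28,"fingers":1},{"x":7,"y":-130,"z":30,"twist":36,"fingers":1},{"x":9,"y":-165,"z":30,"twist":44,"fingers":1},{"x":11,"y":-200,"z":30,"twist":52,"fingers":1},{"x":12,"y":-230,"z":30,"twist":60,"fingers":1},{"x":13,"y":-260,"z":30,"twist":68,"fingers":1},{"x":14,"y":-285,"z":30,"twist":74,"fingers":1}])

```text
time: 13.35
ee_pos: [0.5462, -0.0231, 0.1882]
tcp_rot: [28.1, 89.3, 92.7]
wrist_force: [0.1, 0.2, 0.5]
opening: 0.0851
```

```bash
python3 -c "
from h import *
st()"
```

```text
t 13.35 p [546.2 -23.1 188.2] xax [-0.001  0.013 -1.   ] jaw az 154.54 q [ -2.8   3.8   2.1  88.4   0.7 -67.3] F [0.1 0.2 0.5] M [-0.02  0.02 -0.01] open 85.1
```

Call:
jog_arm(deltas=[{"x":0,"y":-25,"z":0,"twist":8,"fingers":1},{"x":1,"y":-52,"z":0,"twist":16,"fingers":1},{"x":1,"y":-78,"z":-5,"twist":24,"fingers":1},{"x":1,"y":-91,"z":-15,"twist":31,"fingers":1},{"x":1.3,"y":-94.4,"z":-30,"twist":35,"fingers":1},{"x":1.3,"y":-94.4,"z":-38,"twist":35.5,"fingers":1},{"x":1.3,"y":-94.4,"z":-38,"twist":35.5,"fingers":1},{"x":1.3,"y":-94.4,"z":-38,"twist":35.5,"fingers":1}])

```text
time: 14.15
ee_pos: [0.5476, -0.1171, 0.151]
tcp_rot: [26.2, 89.3, 126.1]
wrist_force: [0.1, -0.1, 0.1]
opening: 0.085
```

```bash
python3 -c "
from h import *
st()
c=cam('side');crop(c,250,150,110,140,5,'s6.png')"
```

```text
t 14.15 p [ 547.6 -117.1  151. ] xax [-0.007  0.01  -1.   ] jaw az -170.03 q [ -12.3    6.     0.4   84.9    0.5 -112.3] F [ 0.1 -0.1  0.1] M [-0.03 -0.02 -0.03] open 85.0
```

View pics/s6.png

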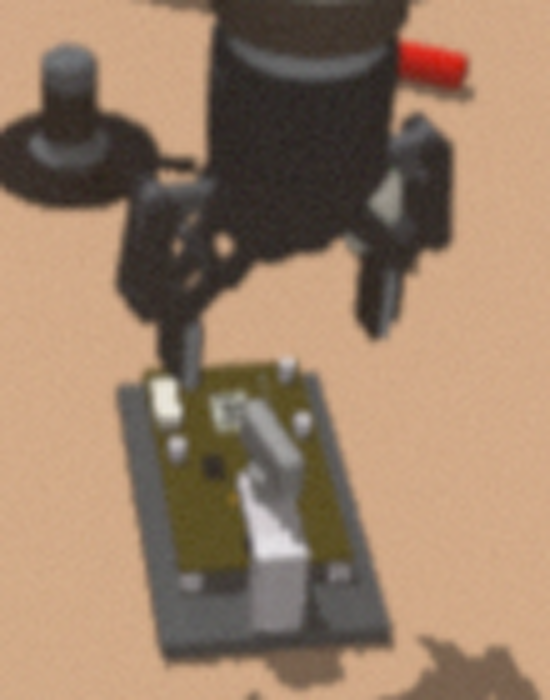

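```bash
python3 -c "
from h import *
c=cam('side')
for u,v in ((255,406),(288,452)):
  print(atz(c,[250+(u-2)/5,150+(v-2)/5],.1))
print((proj(c,[.5475,-.1175,.1])-[250,150])*5+2)
for a in (95,100,105,110):
  d=.024*np.array([np.cos(np.radians(a)),np.sin(np.radians(a)),0]); print(a,*[np.round((proj(c,np.array([.5475,-.1175,.1])+k*d)-[250,150])*5+2) for k in (1,-1)])"
```

```text
[ 0.54580448 -0.09416686  0.1       ]
[ 0.55176916 -0.12805281  0.1       ]
[272.44327802 438.15129069]
95 [254. 405.] [292. 472.]
100 [250. 406.] [296. 471.]
105 [246. 408.] [300. 470.]
110 [242. 409.] [304. 468.]
```

Call:
jog_arm(deltas=[{"x":0,"y":-0.4,"z":-10,"twist":0,"fingers":1},{"x":0,"y":-0.4,"z":-28,"twist":0,"fingers":1},{"x":0,"y":-0.4,"z":-46,"twist":0,"fingers":0.8},{"x":0,"y":-0.4,"z":-58,"twist":0,"fingers":0.6},{"x":0,"y":-0.4,"z":-63,"twist":0,"fingers":0.5},{"x":0,"y":-0.4,"z":-63,"twist":0,"fingers":0.4},{"x":0,"y":-0.4,"z":-63,"twist":0,"fingers":0.35},{"x":0,"y":-0.4,"z":-63,"twist":0,"fingers":0.35}])

```text
time: 15.05
ee_pos: [0.5483, -0.1176, 0.0891]
tcp_rot: [18.9, 89.4, 118.9]
wrist_force: [0.2, -0.4, -0.3]
opening: 0.0298
```

```bash
python3 -c "
from h import *
st()
c=cam('side');crop(c,250,150,110,140,5,'s7.png')"
```

```text
t 15.05 p [ 548.3 -117.6   89.1] xax [-0.005  0.009 -1.   ] jaw az -169.98 q [ -12.3    6.7   -5.6   78.     0.5 -112.3] F [ 0.2 -0.4 -0.3] M [-0.06 -0.04 -0.06] open 29.8
```

View pics/s7.png

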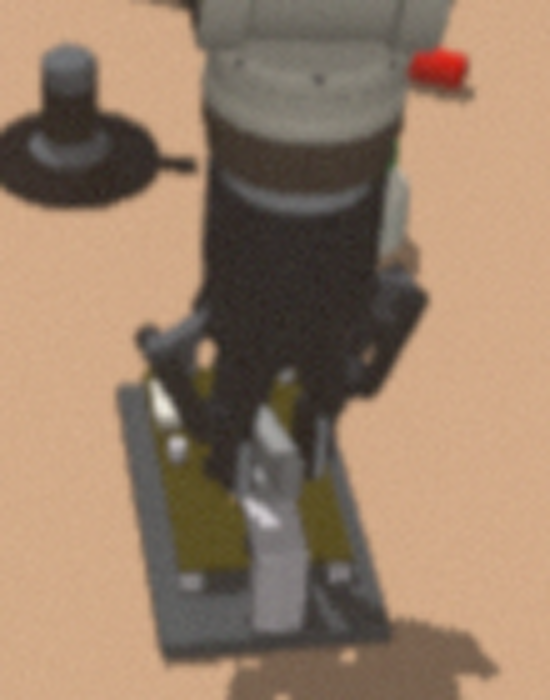

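The fingers stand left and right of the bar (crop ~235 and ~315, bar ~270), tips above the arm. Closing.

Call:
jog_arm(deltas=[{"x":0,"y":0,"z":0,"twist":0,"fingers":0.28},{"x":0,"y":0,"z":0,"twist":0,"fingers":0.22},{"x":0,"y":0,"z":0,"twist":0,"fingers":0.16},{"x":0,"y":0,"z":0,"twist":0,"fingers":0.1},{"x":0,"y":0,"z":0,"twist":0,"fingers":0},{"x":0,"y":0,"z":0,"twist":0,"fingers":0},{"x":0,"y":0,"z":0,"twist":0,"fingers":0}], grip_force=40)

```text
time: 15.8
ee_pos: [0.549, -0.1177, 0.0899]
tcp_rot: [9.5, 89.4, 109.5]
wrist_force: [3.0, 0.3, 5.8]
opening: 0.0165
```

```bash
python3 -c "
from h import *
st()"
```

```text
t 15.8 p [ 549.  -117.7   89.9] xax [-0.003  0.009 -1.   ] jaw az -169.98 q [ -12.3    6.7   -5.6   78.     0.5 -112.3] F [3.  0.3 5.8] M [ 0.24 -0.75 -0.04] open 16.5
```

Call:
jog_arm(deltas=[{"x":0,"y":0,"z":0,"twist":0,"fingers":0},{"x":0,"y":0,"z":0,"twist":0,"fingers":0},{"x":0,"y":0,"z":0,"twist":0,"fingers":0}])

```text
time: 16.1
ee_pos: [0.549, -0.1176, 0.0899]
tcp_rot: [9.2, 89.4, 109.2]
wrist_force: [1.8, 0.4, 3.0]
opening: 0.0168
```

```bash
python3 -c "
from h import *
st()
c=cam('side');crop(c,280,190,60,80,8,'s8.png')
c=cam('top');crop(c,270,150,90,70,8,'t8.png')"
```

```text
t 16.1 p [ 549.  -117.6   89.9] xax [-0.003  0.009 -1.   ] jaw az -169.98 q [ -12.3    6.7   -5.6   78.     0.5 -112.3] F [1.8 0.4 3. ] M [ 0.14 -0.44 -0.02] open 16.8
```

View pics/s8.png

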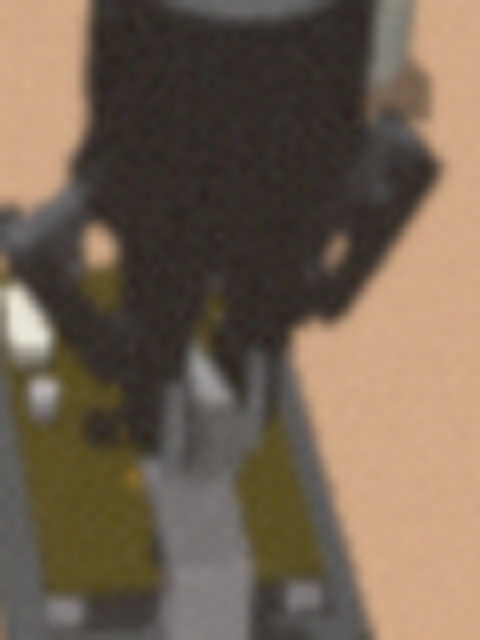

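View pics/t8.png

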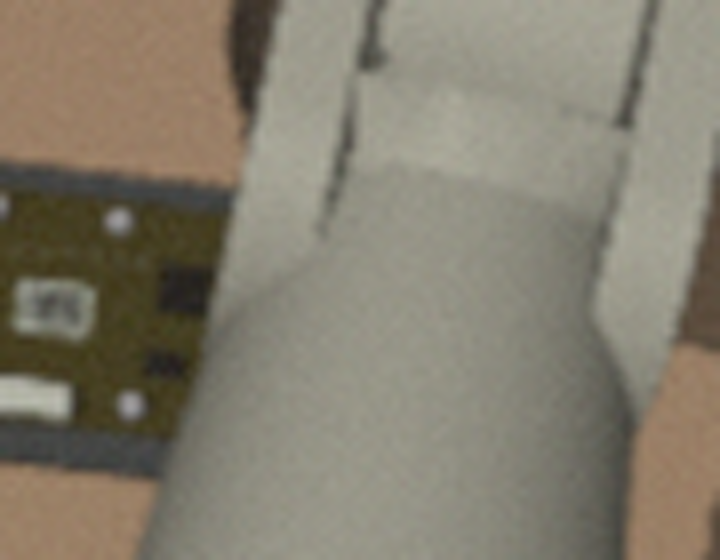

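Stopped at 16.8 mm, not 12: the tips (73 mm) are likely on a collar beneath the bar (bar bottom 76 mm). Regrip a little higher.

Call:
jog_arm(deltas=[{"x":0,"y":0,"z":0,"twist":0,"fingers":0.3},{"x":0,"y":0,"z":0,"twist":0,"fingers":0.35},{"x":-0.8,"y":0,"z":3,"twist":0,"fingers":0.35},{"x":-0.8,"y":0,"z":5.5,"twist":0,"fingers":0.3},{"x":-0.8,"y":0,"z":5.5,"twist":0,"fingers":0.2},{"x":-0.8,"y":0,"z":5.5,"twist":0,"fingers":0.1},{"x":-0.8,"y":0,"z":5.5,"twist":0,"fingers":0},{"x":-0.8,"y":0,"z":5.5,"twist":0,"fingers":0},{"x":-0.8,"y":0,"z":5.5,"twist":0,"fingers":0},{"x":-0.8,"y":0,"z":5.5,"twist":0,"fingers":0}])

```text
time: 17.2
ee_pos: [0.5489, -0.1176, 0.0959]
tcp_rot: [-0.7, 89.5, 99.3]
wrist_force: [5.0, 1.0, 3.7]
opening: 0.0108
```

```bash
python3 -c "
from h import *
st()"
```

```text
t 17.2 p [ 548.9 -117.6   95.9] xax [-0.002  0.009 -1.   ] jaw az -169.97 q [ -12.3    6.5   -5.2   78.6    0.5 -112.4] F [5.  1.  3.7] M [ 0.25 -1.06 -0.03] open 10.8
```

Call:
jog_arm(deltas=[{"x":0,"y":0,"z":0,"twist":-3,"fingers":0},{"x":0,"y":0,"z":0,"twist":-8,"fingers":0},{"x":0,"y":0,"z":0,"twist":-13,"fingers":0},{"x":0,"y":0,"z":0,"twist":-18,"fingers":0},{"x":0,"y":0,"z":0,"twist":-23,"fingers":0},{"x":0,"y":0,"z":0,"twist":-28,"fingers":0},{"x":0,"y":0,"z":0,"twist":-33,"fingers":0},{"x":0,"y":0,"z":0,"twist":-38,"fingers":0},{"x":0,"y":0,"z":0,"twist":-41,"fingers":0},{"x":0,"y":0,"z":0,"twist":-42,"fingers":0}], grip_force=50)

```text
time: 18.2
ee_pos: [0.5471, -0.1172, 0.0959]
tcp_rot: [22.7, 89.5, 80.6]
wrist_force: [-7.9, 4.0, 7.6]
opening: 0.0112
```

```bash
python3 -c "
from h import *
st()"
```

```text
t 18.2 p [ 547.1 -117.2   95.9] xax [ 0.001  0.009 -1.   ] jaw az 147.92 q [-12.3   6.1  -5.6  78.4   0.5 -70.3] F [-7.9  4.   7.6] M [0.59 1.52 0.13] open 11.2
```

Call:
jog_arm(deltas=[{"x":0.5,"y":0,"z":0,"twist":-4,"fingers":0},{"x":0.5,"y":0,"z":0,"twist":-8,"fingers":0},{"x":0.5,"y":0,"z":0,"twist":-12,"fingers":0},{"x":0.5,"y":0,"z":0,"twist":-15,"fingers":0},{"x":0.5,"y":0,"z":0,"twist":-15,"fingers":0}])

```text
time: 18.7
ee_pos: [0.5464, -0.1167, 0.0959]
tcp_rot: [38.5, 89.5, 81.3]
wrist_force: [-3.8, 3.7, 6.0]
opening: 0.0112
```

```bash
python3 -c "
from h import *
st()"
```

```text
t 18.7 p [ 546.4 -116.7   95.9] xax [ 0.001  0.009 -1.   ] jaw az 132.83 q [-12.3   6.   -5.7  78.4   0.5 -55.1] F [-3.8  3.7  6. ] M [ 0.7   0.68 -0.06] open 11.2
```

Call:
jog_arm(deltas=[{"x":0,"y":0,"z":0,"twist":-3,"fingers":0},{"x":0,"y":0,"z":0,"twist":-6,"fingers":0},{"x":0,"y":0,"z":0,"twist":-9,"fingers":0},{"x":0,"y":0,"z":0,"twist":-12,"fingers":0},{"x":0,"y":0,"z":0,"twist":-12,"fingers":0}])

```text
time: 19.2
ee_pos: [0.546, -0.1163, 0.0959]
tcp_rot: [45.3, 89.4, 76.1]
wrist_force: [-1.1, 5.1, 4.2]
opening: 0.0106
```

```bash
python3 -c "
from h import *
st()"
```

```text
t 19.2 p [ 546.  -116.3   95.9] xax [ 0.002  0.009 -1.   ] jaw az 120.8 q [-12.3   5.8  -5.8  78.3   0.6 -43.1] F [-1.1  5.1  4.2] M [ 0.79 -0.06 -0.01] open 10.6
```

Call:
jog_arm(deltas=[{"x":0,"y":0,"z":0,"twist":-3,"fingers":0},{"x":0,"y":0,"z":0,"twist":-6,"fingers":0},{"x":0,"y":0,"z":0,"twist":-9,"fingers":0},{"x":0,"y":0,"z":0,"twist":-12,"fingers":0},{"x":0,"y":0,"z":0,"twist":-12,"fingers":0}])

```text
time: 19.7
ee_pos: [0.5457, -0.1157, 0.0959]
tcp_rot: [50.1, 89.4, 68.9]
wrist_force: [-0.2, 4.6, 4.4]
opening: 0.0107
```

```bash
python3 -c "
from h import *
st()"
```

```text
t 19.7 p [ 545.7 -115.7   95.9] xax [ 0.004  0.01  -1.   ] jaw az 108.82 q [-12.3   5.7  -6.   78.2   0.6 -31.1] F [-0.2  4.6  4.4] M [ 0.85 -0.15 -0.02] open 10.7
```

Call:
jog_arm(deltas=[{"x":0,"y":0.5,"z":0,"twist":-3,"fingers":0},{"x":0,"y":0.5,"z":0,"twist":-6,"fingers":0},{"x":0,"y":0.5,"z":0,"twist":-9,"fingers":0},{"x":0,"y":0.5,"z":0,"twist":-12,"fingers":0},{"x":0,"y":0.5,"z":0,"twist":-12,"fingers":0}])

```text
time: 20.2
ee_pos: [0.5456, -0.1151, 0.0959]
tcp_rot: [52.1, 89.4, 59.0]
wrist_force: [-0.5, 4.1, 3.8]
opening: 0.0104
```

```bash
python3 -c "
from h import *
st()"
```

```text
t 20.2 p [ 545.6 -115.1   95.9] xax [ 0.005  0.009 -1.   ] jaw az 96.87 q [-12.2   5.6  -6.1  78.1   0.6 -19. ] F [-0.5  4.1  3.8] M [ 0.43 -0.2  -0.02] open 10.4
```

```bash
python3 -c "
from h import *
c=cam('side');crop(c,275,190,70,80,7,'s9.png')"
```

```text
(no output)
```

View pics/s9.png

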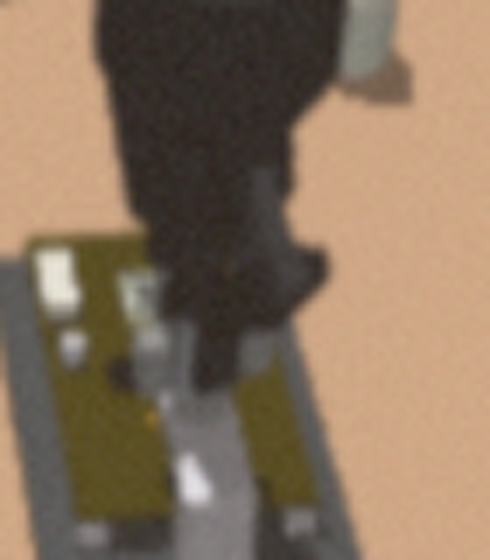

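Call:
jog_arm(deltas=[{"x":0,"y":0.5,"z":0,"twist":-3,"fingers":0},{"x":0,"y":0.5,"z":0,"twist":-6,"fingers":0},{"x":0,"y":0.5,"z":0,"twist":-9,"fingers":0},{"x":0,"y":0.5,"z":0,"twist":-12,"fingers":0},{"x":0,"y":0.5,"z":0,"twist":-12,"fingers":0}])

```text
time: 20.75
ee_pos: [0.5455, -0.1145, 0.0959]
tcp_rot: [53.0, 89.4, 48.0]
wrist_force: [0.5, 3.5, 4.0]
opening: 0.011
```

```bash
python3 -c "
from h import *
st()"
```

```text
t 20.75 p [ 545.5 -114.5   95.9] xax [ 0.007  0.008 -1.   ] jaw az 85.03 q [-12.1   5.5  -6.3  78.    0.5  -7.1] F [0.5 3.5 4. ] M [ 0.46 -0.29 -0.06] open 11.0
```

Call:
jog_arm(deltas=[{"x":0,"y":0.3,"z":0,"twist":-3,"fingers":0},{"x":0,"y":0.3,"z":0,"twist":-6,"fingers":0},{"x":0,"y":0.3,"z":0,"twist":-9,"fingers":0},{"x":0,"y":0.3,"z":0,"twist":-12,"fingers":0},{"x":0,"y":0.3,"z":0,"twist":-12,"fingers":0}])

```text
time: 21.25
ee_pos: [0.5455, -0.1143, 0.0961]
tcp_rot: [47.9, 89.4, 31.3]
wrist_force: [0.2, -0.7, 5.0]
opening: 0.0109
```

```bash
python3 -c "
from h import *
st()"
```

```text
t 21.25 p [ 545.5 -114.3   96.1] xax [ 0.008  0.005 -1.   ] jaw az 73.39 q [-12.    5.3  -6.4  77.9   0.4   4.6] F [ 0.2 -0.7  5. ] M [-0.22 -0.01  3.61] open 10.9
```

Mz rose to +3.6 N m: the screw reached its seat within this call. Back off a little, then approach in fine steps to locate the seat in terms of the jaw angle.

Call:
jog_arm(deltas=[{"x":0,"y":0,"z":0,"twist":1,"fingers":0},{"x":0,"y":0,"z":0,"twist":1,"fingers":0}])

```text
time: 21.45
ee_pos: [0.5455, -0.1142, 0.0961]
tcp_rot: [46.4, 89.5, 31.1]
wrist_force: [0.6, -0.9, 4.0]
opening: 0.0107
```

```bash
python3 -c "
from h import *
st()
c=cam('side');crop(c,275,190,70,80,7,'s10.png')"
```

```text
t 21.45 p [ 545.5 -114.2   96.1] xax [ 0.008  0.005 -1.   ] jaw az 74.66 q [-12.    5.3  -6.4  77.9   0.4   3.3] F [ 0.6 -0.9  4. ] M [-0.15 -0.11  3.22] open 10.7
```

View pics/s10.png

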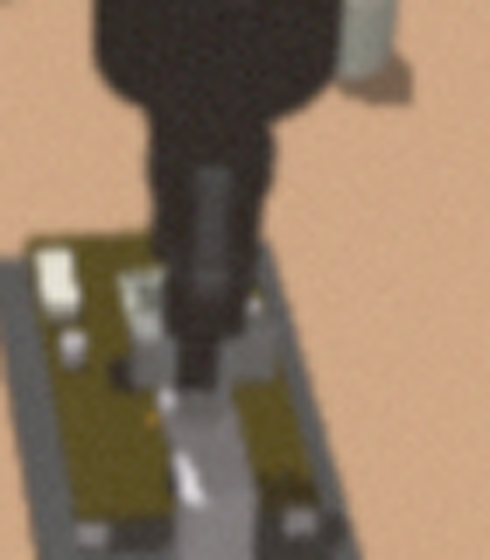

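Call:
jog_arm(deltas=[{"x":0,"y":0,"z":0,"twist":1,"fingers":0},{"x":0,"y":0,"z":0,"twist":1,"fingers":0}])

```text
time: 21.7
ee_pos: [0.5455, -0.1143, 0.0961]
tcp_rot: [47.4, 89.4, 33.0]
wrist_force: [1.0, -0.2, 4.8]
opening: 0.0106
```

```bash
python3 -c "
from h import *
st()"
```

```text
t 21.7 p [ 545.5 -114.3   96.1] xax [ 0.008  0.005 -1.   ] jaw az 75.65 q [-12.    5.4  -6.4  77.9   0.4   2.3] F [ 1.  -0.2  4.8] M [-0.08 -0.15  2.93] open 10.6
```

Call:
jog_arm(deltas=[{"x":0,"y":0,"z":0,"twist":1,"fingers":0},{"x":0,"y":0,"z":0,"twist":1,"fingers":0}])

```text
time: 21.9
ee_pos: [0.5455, -0.1143, 0.0961]
tcp_rot: [47.7, 89.4, 34.4]
wrist_force: [0.7, 0.4, 3.0]
opening: 0.011
```

```bash
python3 -c "
from h import *
st()"
```

```text
t 21.9 p [ 545.5 -114.3   96.1] xax [ 0.008  0.006 -1.   ] jaw az 76.69 q [-12.    5.4  -6.3  77.9   0.4   1.3] F [0.7 0.4 3. ] M [-0.06 -0.21  2.57] open 11.0
```

Call:
jog_arm(deltas=[{"x":0,"y":0,"z":0,"twist":2,"fingers":0},{"x":0,"y":0,"z":0,"twist":4,"fingers":0},{"x":0,"y":0,"z":0,"twist":4,"fingers":0}])

```text
time: 22.2
ee_pos: [0.5455, -0.1143, 0.096]
tcp_rot: [49.4, 89.4, 40.0]
wrist_force: [1.1, 1.8, 3.0]
opening: 0.011
```

```bash
python3 -c "
from h import *
st()"
```

```text
t 22.2 p [ 545.5 -114.3   96. ] xax [ 0.008  0.006 -1.   ] jaw az 80.63 q [-12.    5.4  -6.3  77.9   0.4  -2.7] F [1.1 1.8 3. ] M [ 0.1  -0.29  1.43] open 11.0
```

Call:
jog_arm(deltas=[{"x":0,"y":0,"z":0,"twist":1.5,"fingers":0},{"x":0,"y":0,"z":0,"twist":1.5,"fingers":0}])

```text
time: 22.4
ee_pos: [0.5455, -0.1143, 0.0959]
tcp_rot: [50.0, 89.4, 42.1]
wrist_force: [1.3, 1.6, 3.0]
opening: 0.0109
```

```bash
python3 -c "
from h import *
st()"
```

```text
t 22.4 p [ 545.5 -114.3   95.9] xax [ 0.007  0.007 -1.   ] jaw az 82.1 q [-12.1   5.4  -6.3  77.9   0.5  -4.2] F [1.3 1.6 3. ] M [ 0.13 -0.33  1.02] open 10.9
```

Call:
jog_arm(deltas=[{"x":0,"y":0,"z":0,"twist":1.5,"fingers":0},{"x":0,"y":0,"z":0,"twist":1.5,"fingers":0}])

```text
time: 22.6
ee_pos: [0.5455, -0.1144, 0.0959]
tcp_rot: [50.4, 89.4, 44.0]
wrist_force: [1.3, 2.4, 3.3]
opening: 0.0106
```

```bash
python3 -c "
from h import *
st()"
```

```text
t 22.6 p [ 545.5 -114.4   95.9] xax [ 0.007  0.007 -1.   ] jaw az 83.59 q [-12.1   5.4  -6.3  78.    0.5  -5.7] F [1.3 2.4 3.3] M [ 0.19 -0.41  0.18] open 10.6
```

Call:
jog_arm(deltas=[{"x":0,"y":0,"z":0,"twist":2,"fingers":0},{"x":0,"y":0,"z":0,"twist":4,"fingers":0},{"x":0,"y":0,"z":0,"twist":4,"fingers":0}])

```text
time: 22.9
ee_pos: [0.5455, -0.1146, 0.0959]
tcp_rot: [49.7, 89.4, 47.2]
wrist_force: [0.5, 1.0, 2.8]
opening: 0.0106
```

```bash
python3 -c "
from h import *
st()"
```

```text
t 22.9 p [ 545.5 -114.6   95.9] xax [ 0.007  0.007 -1.   ] jaw az 87.54 q [-12.1   5.5  -6.3  78.    0.5  -9.6] F [0.5 1.  2.8] M [ 0.02 -0.27  0.04] open 10.6
```

Call:
jog_arm(deltas=[{"x":0,"y":0,"z":0,"twist":-2,"fingers":0},{"x":0,"y":0,"z":0,"twist":-2,"fingers":0}])

```text
time: 23.1
ee_pos: [0.5455, -0.1145, 0.096]
tcp_rot: [50.9, 89.4, 46.3]
wrist_force: [0.8, 2.6, 2.9]
opening: 0.0107
```

```bash
python3 -c "
from h import *
st()"
```

```text
t 23.1 p [ 545.5 -114.5   96. ] xax [ 0.007  0.007 -1.   ] jaw az 85.42 q [-12.1   5.4  -6.3  78.    0.5  -7.5] F [0.8 2.6 2.9] M [ 0.3  -0.36 -0.06] open 10.7
```

Call:
jog_arm(deltas=[{"x":0,"y":0,"z":0,"twist":-2,"fingers":0},{"x":0,"y":0,"z":0,"twist":-2,"fingers":0}])

```text
time: 23.3
ee_pos: [0.5455, -0.1144, 0.0959]
tcp_rot: [51.6, 89.4, 45.0]
wrist_force: [1.5, 3.2, 2.0]
opening: 0.0109
```

```bash
python3 -c "
from h import *
st()"
```

```text
t 23.3 p [ 545.5 -114.4   95.9] xax [ 0.007  0.007 -1.   ] jaw az 83.41 q [-12.1   5.4  -6.3  78.    0.5  -5.5] F [1.5 3.2 2. ] M [ 0.29 -0.33  0.3 ] open 10.9
```

Call:
jog_arm(deltas=[{"x":0,"y":0,"z":0,"twist":-1.5,"fingers":0},{"x":0,"y":0,"z":0,"twist":-1.5,"fingers":0}])

```text
time: 23.5
ee_pos: [0.5455, -0.1144, 0.096]
tcp_rot: [50.9, 89.4, 42.8]
wrist_force: [0.7, 2.8, 3.4]
opening: 0.0108
```

```bash
python3 -c "
from h import *
st()"
```

```text
t 23.5 p [ 545.5 -114.4   96. ] xax [ 0.008  0.007 -1.   ] jaw az 81.91 q [-12.1   5.4  -6.3  77.9   0.5  -4. ] F [0.7 2.8 3.4] M [ 0.22 -0.24  1.06] open 10.8
```

Seat onset lies at jaw azimuth ≈ 84.0° (both loading and unloading agree). Back off a quarter turn to ≈ 174°.

Call:
jog_arm(deltas=[{"x":0,"y":-0.2,"z":0,"twist":4,"fingers":0},{"x":0,"y":-0.5,"z":0,"twist":9,"fingers":0},{"x":0,"y":-0.8,"z":0,"twist":14,"fingers":0},{"x":0.1,"y":-1,"z":0,"twist":19,"fingers":0},{"x":0.2,"y":-1.3,"z":0,"twist":24,"fingers":0},{"x":0.3,"y":-1.6,"z":0,"twist":29,"fingers":0},{"x":0.4,"y":-1.8,"z":0,"twist":34,"fingers":0},{"x":0.6,"y":-2,"z":0,"twist":39,"fingers":0},{"x":0.7,"y":-2.2,"z":0,"twist":43,"fingers":0},{"x":0.8,"y":-2.3,"z":0,"twist":45,"fingers":0}])

```text
time: 24.5
ee_pos: [0.5462, -0.1165, 0.0959]
tcp_rot: [52.4, 89.4, 89.4]
wrist_force: [-0.6, 2.9, 4.4]
opening: 0.011
```

```bash
python3 -c "
from h import *
st()"
```

```text
t 24.5 p [ 546.2 -116.5   95.9] xax [ 0.     0.011 -1.   ] jaw az 127.05 q [-12.3   6.   -5.7  78.5   0.6 -49.4] F [-0.6  2.9  4.4] M [ 0.53 -0.23 -0.05] open 11.0
```

Call:
jog_arm(deltas=[{"x":0.1,"y":-0.1,"z":0,"twist":4,"fingers":0},{"x":0.3,"y":-0.2,"z":0,"twist":9,"fingers":0},{"x":0.5,"y":-0.4,"z":0,"twist":14,"fingers":0},{"x":0.7,"y":-0.5,"z":0,"twist":19,"fingers":0},{"x":0.9,"y":-0.6,"z":0,"twist":24,"fingers":0},{"x":1.1,"y":-0.7,"z":0,"twist":29,"fingers":0},{"x":1.3,"y":-0.8,"z":0,"twist":34,"fingers":0},{"x":1.5,"y":-0.9,"z":0,"twist":39,"fingers":0},{"x":1.7,"y":-0.9,"z":0,"twist":43,"fingers":0},{"x":1.8,"y":-0.9,"z":0,"twist":45,"fingers":0}])

```text
time: 25.5
ee_pos: [0.5482, -0.1176, 0.0959]
tcp_rot: [50.9, 89.4, 133.1]
wrist_force: [1.4, 0.2, 2.3]
opening: 0.011
```

```bash
python3 -c "
from h import *
st()"
```

```text
t 25.5 p [ 548.2 -117.6   95.9] xax [-0.007  0.008 -1.   ] jaw az 172.16 q [-12.3   6.7  -4.9  78.9   0.3 -94.4] F [1.4 0.2 2.3] M [ 0.28 -0.57 -0.09] open 11.0
```

Call:
jog_arm(deltas=[{"x":0,"y":0,"z":0,"twist":1,"fingers":0},{"x":0,"y":0,"z":0,"twist":2,"fingers":0},{"x":0,"y":0,"z":0,"twist":2,"fingers":0},{"x":0,"y":0,"z":0,"twist":2,"fingers":0},{"x":0,"y":0,"z":0,"twist":2,"fingers":0}])

```text
time: 26.0
ee_pos: [0.5482, -0.1176, 0.0959]
tcp_rot: [50.2, 89.4, 134.4]
wrist_force: [3.4, 2.0, 1.4]
opening: 0.0107
```

```bash
python3 -c "
from h import *
st()
t=cam('top')
c=cam('side');crop(c,200,90,140,180,3,'s11.png');cv2.imwrite('pics/s12.png',c['image'][:,:,::-1]);cv2.imwrite('pics/t12.png',t['image'][:,:,::-1]);st()"
```

```text
t 26.0 p [ 548.2 -117.6   95.9] xax [-0.007  0.007 -1.   ] jaw az 174.14 q [-12.3   6.7  -4.9  78.9   0.3 -96.4] F [3.4 2.  1.4] M [ 0.38 -0.71  0.02] open 10.7
t 26.1 p [ 548.3 -117.6   96. ] xax [-0.007  0.007 -1.   ] jaw az 174.14 q [-12.3   6.7  -4.9  78.9   0.3 -96.4] F [3.1 0.7 1.2] M [ 0.39 -0.79 -0.01] open 10.8
```

View pics/s12.png

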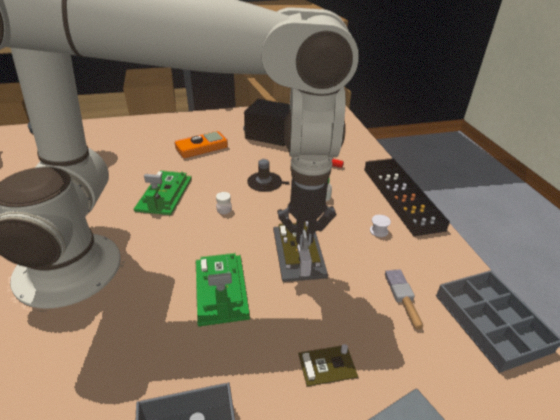

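View pics/t12.png

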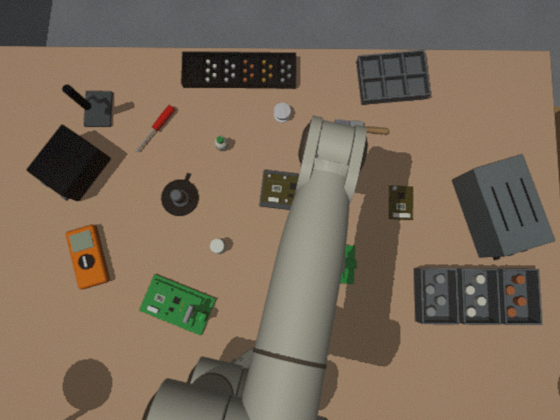

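View pics/s11.png

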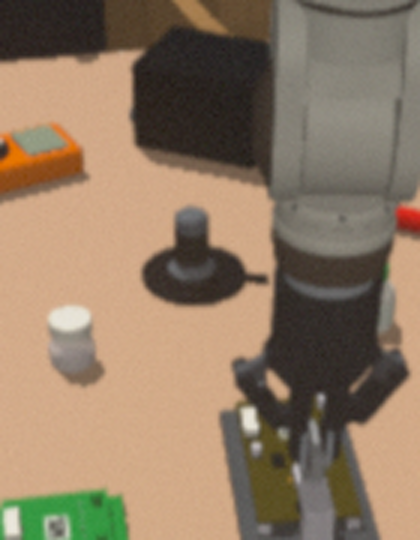

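The reader stands on its pad at about (264,172), the bystanders are where they were, and the gripper is closed on the wing at a jaw angle of 174.1°. Handing in.

```bash
python3 -c "
from workcell import ticket
print(ticket.job_done())"
```

```text
the job is handed in; nothing more can be done
None
```

The job is done as asked and was handed in at about 26 s; no verdict was given.

- **Reading:** I held the reader upright about 60 mm above the barred label on the grey holder's board. It was still for about 2.7 s, within about 1 mm of the label's measured centre. There was no signal to confirm that the label was actually read.
- **Return:** The reader stands upright near the centre of its pad, about 10 mm from where it started. The last pictures show this, and the bystanders they show are where they were; the arm partly hides the flux bottle and the screwdriver.
- **Thumbscrew:** I turned it clockwise about 106° until the wrist torque rose sharply. Loading and unloading both put the seat at a jaw angle of about 84.0°. I then backed it off to 174.1°, a quarter turn to within about 1°, with the torque near zero. The gripper is still closed on the wing, reading 10.8 mm on the 12 mm bar.

**What did not go cleanly:**
- The first grip on the wing stopped at 16.8 mm, probably on a collar beneath the bar. I regripped about 6 mm higher.
- When the screw met its seat, the torque reached 3.6 N m before I eased off. It came off elastically, with no sign of slip in the grip.

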